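# Close the shaker's drive head with its snap ring

## Robot

A 6-joint arm with a two-finger parallel gripper is mounted at the origin on the work surface. World frame = base frame: x ahead of the robot, y to its left, z up, the work surface at z = 0. Lengths are in mm, angles in rad, forces in N, time in s.
With the tool pointing down it reaches from about 300 to 775 mm from the base axis. Payload 14.6 kg.
Tool frame: the origin (TCP) lies between the finger pads; the fingertips stand manip.tip_reach ahead of it and the grasp point (between the pads) lies 5 mm behind it (manip.tip_reach is the distance from the TCP to the fingertips, in mm); z points along the fingers, y is the line along which they close (so a half turn about z gives the same grasp; the last joint's range is limited). The gripper opens to 94 mm and grips with 3 to 60 N. Pads are 16 mm wide; open, the fingers measure 119 mm over their backs; the gripper's body (75 mm by 177 mm) begins 78 mm behind the grasp point.
Start: joints at [-1.252, 0.3, 1.521, -0, 1.321, -0.067], TCP at [206.958, -509.566, 219.446] pointing down, gripper open.
Joint ranges: [-3.03, 3.03], [-0.79, 2.21], [0.23, 2.52], [-1.04, 4.18], [0, 3.07], [-2.55, 2.55]. Speed limits (rad/s): [2.22, 2.22, 2.57, 3.14, 3.14, 3.14].

## Interface

Orientations are given as [roll, pitch, yaw] about the fixed x, y, z axes, in that order (R = Rz(yaw) Ry(pitch) Rx(roll)).
In Python, from cell import manip gives the robot as it stands. The module is installed in compiled form; this text tells all that it offers.
- The arm moves only by the shell command python3 -m creep 'ROWS' [FORCE]. ROWS is JSON, a list of rows, each a list of 3 entries, a list of its own where there are three numbers: the opening, from -1 (shut) to 1 (fully open), then the shift along the tool's x, y, z in cm, then the turn about the tool's z in units of 5 degrees (1.0 is 5 degrees). In form: [[grip, [tx, ty, tz], roll], ...]. A call has 1 to 12 rows; each row is the pose to reach, as a shift and turn from the pose commanded when the call began, along the tool's axes at that moment; what a row does not reach only later rows make up. A row lasts 1/10 s, in which the tool goes at most 50 mm and 8.59 degrees, less where a joint would pass 70% of its speed; a pose out of reach is approached as far as the arm can. A call with a gripper value outside its range is refused whole. The fingers move at their own pace and stop on an object; FORCE is the grip in N (left out, the last holds). Time passes only in rows, so rows that repeat a pose let the fingers close. It gives the time, the measured TCP pose, the force, the opening and the grip force at its end, in the units of the state.
- manip.read_state(): the state, without advancing time (a new reading comes with each control period).
- manip.camera(name): name is "scene" or "top"; returns the picture (420x560x3 uint8, red, green, blue); there is no depth.
- manip.camera_params(name): a dict with "fovy" (degrees; the focal length in pixels is half the picture's height over the tangent of half this angle, whatever the lens; pixels are square), "cx", "cy" (the principal point, pixels), "k1" (the pictures are not rectified: a ray, as slopes to the right and down, at radius r is drawn at 1 + k1 r^2 times it, then the intrinsics apply), "origin" and "attitude" of the camera in the world. Camera axes: x right, y down, z forward; pixel columns grow to the right and rows downward; lengths in mm; the calibration is good to about 2 mm. A picture is of the moment at which its call begins. camera_params takes no time and is no camera call.
- manip.sign_off(): hands the job in; it is judged then, once.
The state is a dict: "clock": time; "joints": joint angles; "qd": joint speeds; "effort": joint torques, N m; "eef_pos": TCP position; "eef_rot": TCP orientation; "wrist_force": force on the tool from outside, world axes, zero at the start; "moment": the same for the moment, N m; "finger_gap": finger opening in mm; "finger_force": force on a finger pad.
Only numpy, scipy, OpenCV 4.12 (cv2) and the standard library are available. Lean on these libraries where they do the work, as an engineer would, in place of code of your own. Each camera call takes 0.05 s, during which the arm holds its last target. There are 200 camera calls.

## Task

The shaker's round bearing cover is cocked in its seat: press its raised side down until it sits level, while the pliers still stand in their fork. Then draw these snap-ring pliers, with the ring already on their tips, forward out of the fork, squeeze the handles to spread the ring, bring it over the end of the spindle and, without forcing it, slide it down until it is level with the groove and centred on the spindle. Finish there still holding and squeezing the upright pliers, so that the ring stays spread around the groove, ready to be let go, and does not lean on spindle or cover; leave the other things on the bench where they are.

Things in the scene. Friction and masses are not known exactly. Their poses are not given: they have to be found in the camera images.
- shaker: orbital shaker with its platform taken off, fixed to the bench: white and grey box 180 x 170 mm, 70 mm high. Origin: centre of its underside; its knob and display face its -x. It stands left or right of the tool stand.
- drive_head: aluminium bearing housing in the middle of the shaker's top (a disc 120 mm across, 12 mm high) with the upright steel spindle, fixed. Origin: on the spindle's axis at the shaker's top (z = 0.07); z up along the spindle. Spindle 28 mm across, its flat end 30 mm above the origin (z = 0.100). It may be turned any way round.
- groove (a point): centre of the snap-ring groove, on the spindle's axis 18.5 mm above drive_head (z = 0.0885): dark band 6 mm high, 11.5 mm below the spindle's end, 4.5 mm above the top of the seated cover. z up.
- cover_high (a point): point on the cover's top face on its raised side, 34 mm out from the spindle's axis: press here, best with closed fingers. The cover is a steel ring-shaped disc 100 mm across, 6 mm thick, hole 33 mm; seated, its top is level at z = 0.084, 2 mm proud of the housing's rim. Its friction takes about 6 N at this point; it stays where it is left.
- cover (a joint): tilt of the cover in rad: 0 seated level, 0.06 to 0.10 at the start, when the raised edge stands 6 to 10 mm up. The far edge, across the spindle from the raised one, is already home.
- stand: tool stand, fixed: grey base plate 120 x 90 x 8 mm, rod (131 mm high) 58 mm to +x of the origin, level fork 45 mm wide, 6 mm thick, top at z = 0.085; 22 mm slot between two prongs open to the stand's -x, prong tips at x = -9 mm. Ring and tips are wider than the slot: draw the pliers at least 35 mm to the stand's -x (2 mm lift at most) before raising them. Origin: on the bench below the pliers.
- pliers: snap-ring pliers standing in the fork, tips down, handles up, about 0.19 kg. Origin: underside of the joint block (13 x 34 x 16 mm) that rests on the fork; z up, the two handles side by side along y; the ring lies in front, on the -x side (the stand's -x too): 34 mm across, 2 mm thick, its plane 50 mm below the origin. The ring does not come off the tips.
- grip (a point): where to hold the pliers: between the handle sleeves, 88 mm above pliers' origin; fingers close along the pliers' y. Handles 56 mm over their outsides here at rest, 24 to 26 mm and upright when fully squeezed, sleeves 12 mm thick; they end 32 mm above this point. Return spring: 3 N per handle at rest, 9 N fully squeezed, so a grip of 20 N or more closes them to their stop screw.
- ring_centre (a point): centre of the ring's opening when spread, rigid with pliers: 14.9 mm to its -x and 50 mm below its origin (138 mm below grip), at half the ring's thickness. It must end at groove. The fully spread ring clears the spindle by 2 mm all round (ring opening 32 mm across; 26 mm unspread, which does not pass the spindle).
- jaw_left (a joint): how far the pliers are squeezed: 0 at rest, 0.19 rad at the stop screw (a little more under a strong grip); both jaws move alike and the ring spreads in proportion. From 0.09 on the ring clears the spindle.
- screwdriver: screwdriver 190 mm long, lying on the bench between stand and shaker; leave alone. Origin: underside, mid-length.
- parts_dish: small round steel dish 60 mm across, 18 mm high, with a few nuts in it, beside the stand; leave alone. Origin: underside.
- notebook: notebook 148 x 105 x 12 mm; leave alone. Origin: underside.
- mouse: black computer mouse 100 x 60 mm, 33 mm high; leave alone. Origin: underside.
- tube_rack: white rack 85 x 190 x 50 mm with capped tubes; leave alone. Origin: underside.
- oil_bottle: small bottle 36 mm across, 85 mm high; leave alone. Origin: underside.
- tip_box: pipette tip box 120 x 85 x 80 mm with clear lid; leave alone. Origin: underside.
Not all that is in view belongs to the job. What is shaped like the pliers but red or turquoise is not meant.

How it is judged (in metres and radians):
On the way, in this order (a step that is already met when the one before it is completed fails the run):
1. the cover is pressed down level in its seat, the pliers still in their fork (value of joint cover below 0.012 rad and horizontal distance between pliers and stand below 0.015 m and height (world z) of pliers below 0.095 m), for 0.2 s.
2. the ring is held spread above the end of the spindle (value of joint jaw_left above 0.09 rad and horizontal distance between ring_centre and groove below 0.02 m and z of ring_centre in the frame of groove above 0.0128 m), for 0.1 s.
At the end, for the whole second after the job is handed in: Fingers grip the pliers (over 5 N) at rest; jaw_left over 0.09 rad; ring centre within 2 mm of the groove's height and 2.5 mm of the spindle's axis, pliers upright within 0.08 rad, under 4 N between pliers/ring and spindle or cover; cover tilt under 0.012 rad (value of joint cover below 0.012 rad and value of joint jaw_left above 0.09 rad and horizontal distance between ring_centre and groove below 0.0025 m and z of ring_centre in the frame of groove between -0.002 and 0.002 m and angle between the z axis of pliers and the z axis of groove, either way round below 0.08 rad and contact force between the fingers and pliers above 5 N and contact force between pliers and drive_head below 4 N and linear speed of pliers below 0.01 m/s); the arm keeps its last pose, push and grip.
It fails at once if a bystander is pushed more than 30 mm (distance of any of screwdriver, parts_dish, notebook, mouse, tube_rack, oil_bottle, tip_box from where it was at the start of the episode above 0.03 m).
It fails at once if the ring or pliers are forced against the spindle or cover (over 40 N) (contact force between pliers and drive_head above 40 N).
It also fails if it takes over 61 s, if anything falls off the work surface, if the arm or the gripper's body presses on something with over 40 N, if the wrist force passes 120 N, or if a joint passes its speed limit or range.

## Working session

There is one attempt and no reset: what is moved stays moved. The work goes in short steps, Python scripts to look and compute and a shell command to move; the robot and the scene stay as the last step left them, time stands still between calls to the robot, and variables do not carry over. Pictures are saved under pics/ and viewed, at most 10 in all, crops included, and the job is handed in when it is done.

```bash
mkdir -p pics
python3 - <<'E'
from cell import manip
import cv2
for n in("scene","top"):
    cv2.imwrite(f"pics/{n}0.png",manip.camera(n)[:,:,::-1]); print(n,manip.camera_params(n))
print(manip.read_state(),manip.tip_reach)
E
```

```text
scene {'fovy': 46.514020606347266, 'cx': 286.6898221938178, 'cy': 205.50473552433635, 'k1': -0.07588494483580174, 'origin': array([1522.5827177 ,  104.54349783,  895.48791339]), 'attitude': array([-2.24306469e+00, -9.54848292e-04,  1.68716222e+00])}
top {'fovy': 48.01921454971281, 'cx': 280.2128293204836, 'cy': 205.1475386435697, 'k1': -0.1513478513929383, 'origin': array([ 517.35935229,  -23.11220611, 1306.65969964]), 'attitude': array([-3.10338861,  0.01539211, -1.57683751])}
{'clock': 0.1, 'joints': array([-1.25159230e+00,  3.00393101e-01,  1.52150145e+00,  1.40213952e-05,
        1.32069844e+00, -6.66160068e-02]), 'qd': array([ 8.37743930e-05, -1.84274615e-04, -7.51123798e-04,  1.14245237e-03,
       -1.82413552e-03,  1.14300183e-03]), 'effort': array([ 2.05080265e-03, -5.32644296e+01, -3.53285229e+01,  7.10040238e-02,
        2.35183036e-02, -7.57452221e-05]), 'eef_pos': array([ 206.90058312, -509.36924143,  218.96279286]), 'eef_rot': array([-3.14059544e+00, -8.01408343e-05,  3.85816517e-01]), 'wrist_force': array([-0.7002216 ,  1.07047916, -0.49392153]), 'moment': array([-0.00660606, -0.04152914, -0.06219895]), 'finger_force': 0.0, 'finger_gap': 93.91048064958078} 14.0
```

View pics/scene0.png

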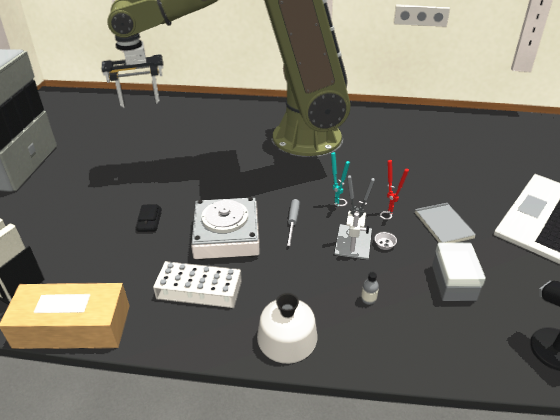

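View pics/top0.png

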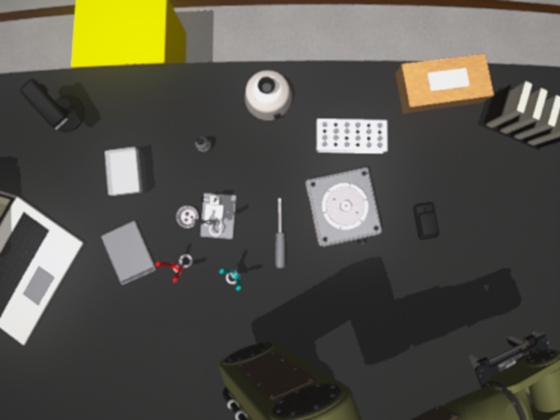

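The scene view shows the grey pliers in the fork at about (358,205). The lookalikes are the turquoise pair at (340,180) and the red pair at (395,185). In the top view the stand is at (217,216), turquoise at (233,278), red at (175,268), and the shaker at (344,206). The description (grey, standing in the stand's fork) picks out the grey pair, so I'll check that in a crop.

```bash
cat > h.py <<'E'
import numpy as np, cv2
from cell import manip
from scipy.spatial.transform import Rotation as R
def cam(n):
    p=manip.camera_params(n); f=210/np.tan(np.radians(p['fovy'])/2)
    return p,f,R.from_euler('xyz',p['attitude']).as_matrix()
def ray(n,uv):
    p,f,M=cam(n); d=np.array([(uv[0]-p['cx'])/f,(uv[1]-p['cy'])/f]); s=d.copy()
    for _ in range(20): s=d/(1+p['k1']*(s@s))
    return np.array(p['origin']),M@np.array([s[0],s[1],1])
def plane(n,uv,z):
    o,d=ray(n,uv); return o+d*(z-o[2])/d[2]
def proj(n,P):
    p,f,M=cam(n); c=M.T@(np.array(P,float)-p['origin']); s=c[:2]/c[2]; s=s*(1+p['k1']*(s@s))
    return s*f+[p['cx'],p['cy']]
def tri(a,b):
    o,d=ray('scene',a); q,e=ray('top',b)
    t=np.linalg.lstsq(np.c_[d,-e],q-o,rcond=None)[0]; x=o+t[0]*d; y=q+t[1]*e
    return (x+y)/2,np.linalg.norm(x-y)
E
python3 - <<'E'
import cv2,numpy as np
s=cv2.imread('pics/scene0.png');t=cv2.imread('pics/top0.png')
c=lambda im,x,y:cv2.resize(im[y:y+75,x:x+100],None,fx=4,fy=4,interpolation=cv2.INTER_CUBIC)
cv2.imwrite('pics/crop1.png',np.vstack([np.hstack([c(s,310,145),c(s,310,190)]),np.hstack([c(s,180,185),c(t,295,168)])]))
cv2.imwrite('pics/crop2.png',np.hstack([cv2.resize(t[180:255,180:250],None,fx=8,fy=8,interpolation=cv2.INTER_CUBIC)]))
E
```

```text
(no output)
```

View pics/crop1.png

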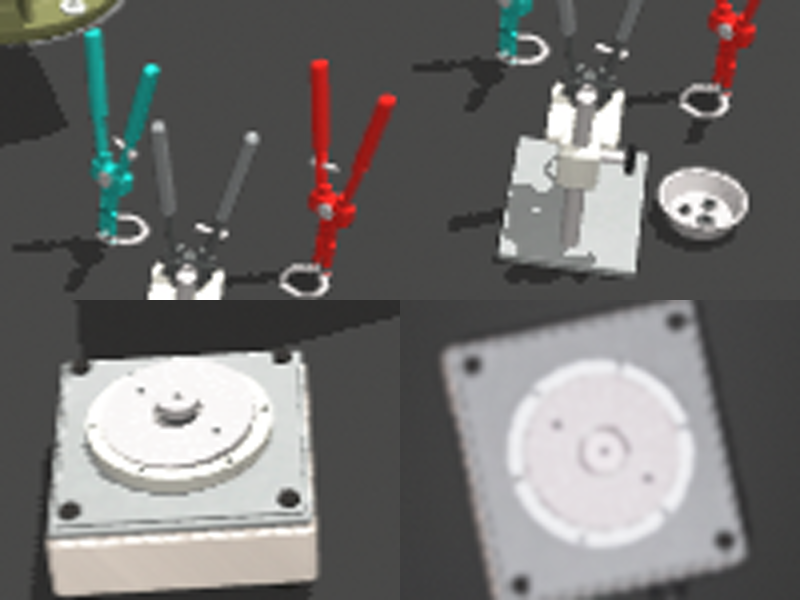

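View pics/crop2.png

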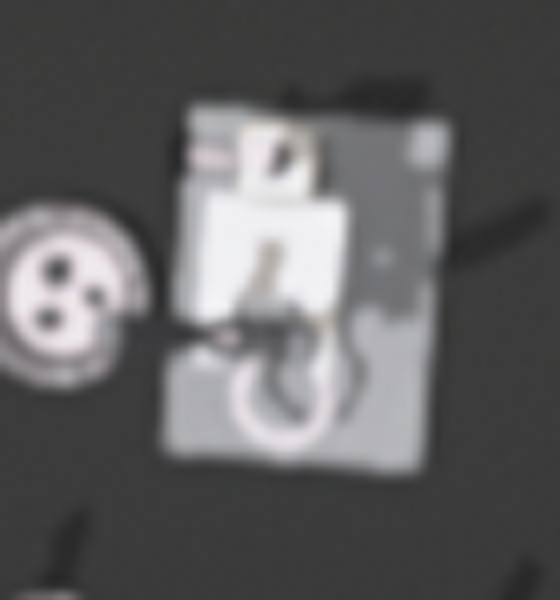

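Crops: the grey pliers stand in the white fork, with handle ends at scene pixels (349,177) and (373,179). In the top view the ring is at (215.4,230.6), toward the robot, and the spindle end is at (346,206). Next I'll rectify the cover in both views to find its raised side, and compute the points.

Run:
```python
from h import *
s=cv2.imread('pics/scene0.png');t=cv2.imread('pics/top0.png')
ax=plane('top',(346,206),100); print('axis top',ax)
print('axis tri',tri((180+178/4,185+97/4),(346,206)))
pl=np.array([plane('top',p,8) for p in((203.1,193.1),(236.5,195),(233.1,238.8),(200.6,236.9))]);print(pl.round(1))
print('ring',plane('top',(215.4,230.6),35),'handleL top view',plane('top',(180+175/8,180+330/8),205))
for p in((349.25,176.75),(373,179.5)): print('handle scene',plane('scene',p,205))
f=[plane('top',(180+x/8,180+y/8),85) for x,y in((205,200),(348,205),(203,310))];print('fork',np.round(f,1))
# rectified at z=84
g=[]
for n,im in(('scene',s),('top',t)):
    mp=np.zeros((400,400,2),np.float32)
    for i in range(400):
        for j in range(400):
            mp[i,j]=proj(n,(ax[0]+(200-i)/2.9,ax[1]+(200-j)/2.9,84))
    w=cv2.remap(im,mp[...,0],mp[...,1],cv2.INTER_CUBIC)
    w=cv2.convertScaleAbs(cv2.createCLAHE(3,(2,2)).apply(cv2.cvtColor(w,cv2.COLOR_BGR2GRAY)))
    w=cv2.cvtColor(w,cv2.COLOR_GRAY2BGR); cv2.circle(w,(200,200),145,(0,0,255),1); cv2.circle(w,(200,200),174,(255,0,0),1); g.append(w)
cv2.imwrite('pics/rect.png',np.hstack(g))
```

```text
axis top [ 560.29287719 -173.46676134  100.        ]
axis tri (array([ 560.09031058, -172.07358948,   96.53821665]), np.float64(3.676327683290875))
[[602.  210.6   8. ]
 [596.  117.4   8. ]
 [475.  127.2   8. ]
 [480.5 217.7   8. ]]
ring [498.25929793 172.16422103  35.        ] handleL top view [522.89618058 178.08786769 205.        ]
handle scene [530.28116504 143.83289617 205.        ]
handle scene [535.01424732 201.72956835 205.        ]
fork [[565.8 190.1  85. ]
 [563.9 143.1  85. ]
 [530.  190.8  85. ]]Traceback (most recent call last):
  File "<stdin>", line 15, in <module>
  File "h.py", line 14, in proj
    p,f,M=cam(n); c=M.T@(np.array(P,float)-p['origin']); s=c[:2]/c[2]; s=s*(1+p['k1']*(s@s))
          ~~~^^^
  File "h.py", line 5, in cam
    p=manip.camera_params(n); f=210/np.tan(np.radians(p['fovy'])/2)
ValueError: time passes only in moves, steps and waits
```

```bash
sed -i '1a from functools import lru_cache' h.py; sed -i 's/^def cam/@lru_cache\ndef cam/' h.py
cat > rect.py <<'E'
from h import *
def rect(n,im,c,z,size,half,gam=1.0,boost=False):
    k=size/(2*half); mp=np.zeros((size,size,2),np.float32)
    for i in range(size):
        for j in range(size): mp[i,j]=proj(n,(c[0]+(size/2-i)/k,c[1]+(size/2-j)/k,z))
    w=cv2.remap(im,mp[...,0],mp[...,1],cv2.INTER_CUBIC)
    if boost:
        w=np.clip(255*(w/255.)**gam,0,255).astype(np.uint8)
    return w
E
python3 - <<'E'
from rect import *
s=cv2.imread('pics/scene0.png');t=cv2.imread('pics/top0.png')
ax=(560.2,-173);g=[]
for n,im in(('scene',s),('top',t)):
    w=rect(n,im,ax,84,300,68)
    w=cv2.cvtColor(cv2.createCLAHE(4,(2,2)).apply(cv2.cvtColor(w,cv2.COLOR_BGR2GRAY)),cv2.COLOR_GRAY2BGR)
    cv2.circle(w,(150,150),int(50*300/136),(0,0,255),1); cv2.circle(w,(150,150),int(60*300/136),(255,0,0),1); g.append(w)
c=lambda im,x,y:cv2.resize(np.clip(255*(im[y:y+50,x:x+66]/255.)**.6,0,255).astype(np.uint8),(396,300),interpolation=cv2.INTER_CUBIC)
o=np.hstack([g[0],g[1]]); p=np.hstack([c(t,186,196),c(s,328,168)])
o=cv2.copyMakeBorder(o,0,0,0,p.shape[1]-o.shape[1],cv2.BORDER_CONSTANT)
cv2.imwrite('pics/rect.png',np.vstack([o,p]))
for P in((533,202,205),(533,144,205),(518,174,35),(530,173,205)): print(P,proj('top',P).round(1),proj('scene',P).round(1))
E
```

```text
(533, 202, 205) [191.8 217. ] [373.1 179. ]
(533, 144, 205) [216.2 216.9] [349.3 177.4]
(518, 174, 35) [214.7 223.3] [355.5 226.7]
(530, 173, 205) [204.  218.2] [361.2 177.5]
```

View pics/rect.png

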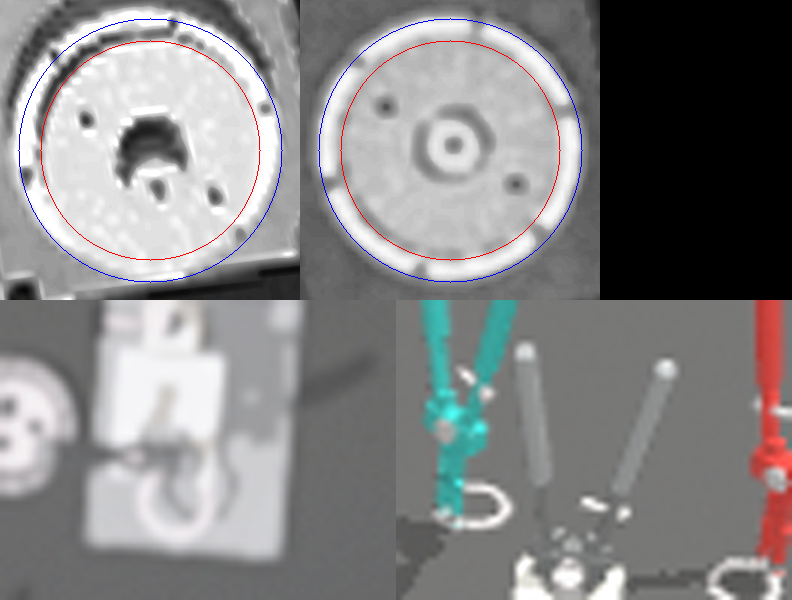

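The rectified scene view shows a dark gap between rim and cover at upper left (+x,+y), and dots on the cover at rect (86,119) and (215,195). The pliers' top ends match z≈205 at about x 533, y 144 and 202. The tilt direction is still ambiguous, so I'll take one sharper look.

Run:
```python
from rect import *
s=cv2.imread('pics/scene0.png');t=cv2.imread('pics/top0.png')
def dot(im,uv,r=4):
    x,y=map(int,np.round(uv)); g=cv2.cvtColor(im,cv2.COLOR_BGR2GRAY).astype(float)[y-r:y+r+1,x-r:x+r+1]
    w=np.clip(np.median(g)-15-g,0,None); Y,X=np.mgrid[-r:r+1,-r:r+1]
    return np.array([x+(w*X).sum()/w.sum(),y+(w*Y).sum()/w.sum()])
k=136/300
for a,b in(((86,119),(86,105)),((215,195),(216,183))):
    P=lambda p:(560.2+(150-p[1])*k,-173+(150-p[0])*k,84)
    ds=dot(s,proj('scene',P(a)),2);dt=dot(t,proj('top',P(b)),3); print(ds,dt,tri(ds,dt))
c=s[188:238,188:263].astype(float); c=np.clip((c-90)/165*255,0,255)
a=cv2.resize(c.astype(np.uint8),(795,530),interpolation=cv2.INTER_NEAREST)
cv2.imwrite('pics/cov.png',a)
```

```text
[233.63084112 217.17757009] [333.78461538 198.74615385] (array([ 579.61984822, -142.96863441,   88.59481777]), np.float64(0.8497945795987779))
[214.72251309 207.17801047] [356.53 212.11] (array([ 544.56410493, -201.41688618,   88.24927193]), np.float64(1.4543810783117515))
```

View pics/cov.png

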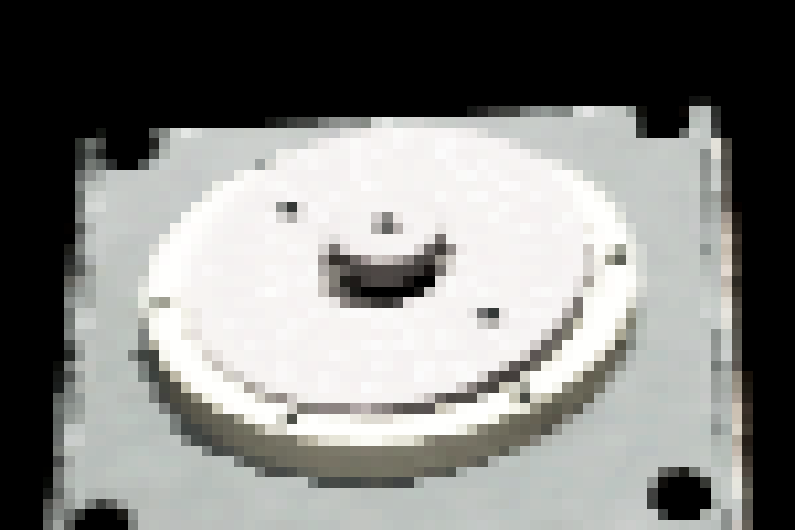

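Cover crop: the cover hides the housing rim at the back right (cov.png about 560,150) and a gap shows at right front. The two dots (scene 233.6,217.2 and 214.7,207.2) sit equally high at z≈88.4, so the tilt axis runs along them. The raised side is therefore at azimuth ≈149° (−x,+y) and the tilt is about 0.088. The press point is ≈ (532,−155, 91). I'll move above it with the fingers closing.

```bash
python3 -m creep '[[-1,[2,-1,0],0.3],[-1,[5.5,-2.6,0],0.8],[-1,[9.5,-4.5,0],1.3],[-1,[13.5,-6.4,0],1.8],[-1,[17.5,-8.3,0],2.3],[-1,[21.5,-10.2,0],2.8],[-1,[25.5,-12.1,0],3.3],[-1,[29.5,-14,0],3.8],[-1,[33.5,-15.9,0],4.3],[-1,[37.5,-17.8,0],4.8],[-1,[41,-19.4,0],5.2],[-1,[43.4,-20.6,0],5.2]]' 20
python3 -m creep '[[-1,[0,0,2],0],[-1,[0,0,5],0],[-1,[0,0,7.5],0],[-1,[0,0,9],0],[-1,[0,0,9],0],[-1,[0,0,9],0]]'
python3 - <<'E'
from h import *
print(manip.read_state())
im=manip.camera('scene')[:,:,::-1]; t=manip.camera('top')[:,:,::-1]
c=lambda m,x,y:cv2.resize(m[y:y+75,x:x+100],(400,300),interpolation=cv2.INTER_CUBIC)
cv2.imwrite('pics/press1.png',np.hstack([c(im,180,165),c(t,295,168)]))
cv2.imwrite('pics/s1.png',im)
E
```

```text
clock: 1.3
eef_pos: [532.7, -153.3, 219.1]
eef_rot: [-3.141, 0.001, -0.068]
wrist_force: [-1.3, -0.1, -0.3]
finger_gap: 1.9
finger_force: 0.0
clock: 1.9
eef_pos: [531.6, -155.4, 129.8]
eef_rot: [-3.142, 0.0, -0.068]
wrist_force: [0.7, 0.3, 0.7]
finger_gap: 0.3
finger_force: 0.0
{'clock': 1.9, 'joints': array([-3.50585449e-01,  3.97510489e-01,  1.60874007e+00,  1.06529809e-05,
        1.13541318e+00,  1.28824786e+00]), 'qd': array([-0.00016938, -0.01741545, -0.01307591,  0.00045522,  0.00043919,
       -0.00140301]), 'effort': array([ 1.41515260e-02, -5.39866519e+01, -3.11328614e+01,  3.15710215e-02,
       -1.43753691e-01, -3.85459034e-04]), 'eef_pos': array([ 531.63807641, -155.44269641,  129.84048137]), 'eef_rot': array([-3.14156356e+00,  6.55810447e-05, -6.80414732e-02]), 'wrist_force': array([0.68618635, 0.26403932, 0.68468419]), 'moment': array([0.03935936, 0.04971286, 0.0266082 ]), 'finger_force': 0.0, 'finger_gap': 0.3484336576510884}
```

View pics/press1.png

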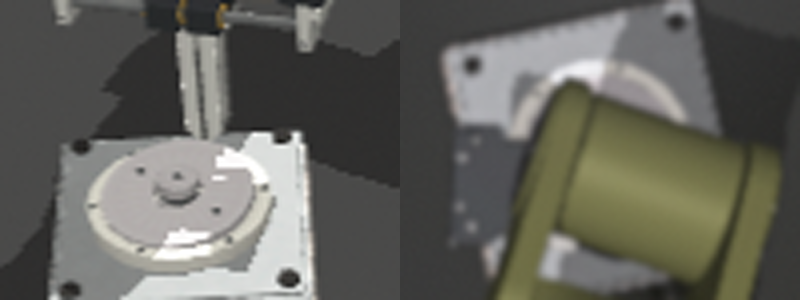

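The fingers hover above the raised back side, with tips at scene crop (205,135). I'll press down gently.

```bash
python3 -m creep '[[-1,[0,0,1],0],[-1,[0,0,1.8],0],[-1,[0,0,2.2],0],[-1,[0,0,2.4],0],[-1,[0,0,2.5],0],[-1,[0,0,2.6],0],[-1,[0,0,2.7],0],[-1,[0,0,2.8],0],[-1,[0,0,2.8],0]]'
python3 -m creep '[[-1,[0,0,0.1],0],[-1,[0,0,0.2],0],[-1,[0,0,0.3],0],[-1,[0,0,0.3],0],[-1,[0,0,0.3],0]]'
```

```text
clock: 2.9
eef_pos: [531.4, -155.3, 101.6]
eef_rot: [-3.141, 0.0, -0.068]
wrist_force: [-2.6, 0.9, 3.8]
finger_gap: 0.2
finger_force: 2.0
clock: 3.4
eef_pos: [531.5, -155.3, 98.6]
eef_rot: [-3.141, 0.0, -0.068]
wrist_force: [-2.6, 2.0, 4.5]
finger_gap: 0.3
finger_force: 2.2
```

Contact force is about 5 N. I'll go on until it stops.

```bash
python3 -m creep '[[-1,[0,0,0.05],0],[-1,[0,0,0.1],0],[-1,[0,0,0.1],0],[-1,[0,0,0.1],0]]'
python3 -m creep '[[-1,[0,0,0.05],0],[-1,[0,0,0.1],0],[-1,[0,0,0.1],0],[-1,[0,0,0.1],0]]'
```

```text
clock: 3.8
eef_pos: [531.5, -155.3, 98.2]
eef_rot: [-3.142, -0.0, -0.068]
wrist_force: [-5.4, 1.8, 12.0]
finger_gap: 0.4
finger_force: 5.9
clock: 4.2
eef_pos: [531.6, -155.3, 98.0]
eef_rot: [3.141, -0.0, -0.068]
wrist_force: [-11.3, 4.7, 21.2]
finger_gap: 0.5
finger_force: 10.8
```

The cover is seated: tip at z = 84.0 with the force rising to 21 N. I'll raise the arm, open the gripper, and take pictures to check the cover and measure the pliers.

```bash
python3 -m creep '[[-1,[0,0,-0.5],0],[-1,[0,0,-2],0],[-1,[0,0,-5],0],[-1,[0,0,-9],0],[0,[0,0,-13],0],[1,[0,0,-16],0],[1,[-3,0,-17],0],[1,[-7,4,-17],0],[1,[-11,8,-17],0],[1,[-14,12,-17],0],[1,[-14,13,-17],0],[1,[-14,13,-17],0]]'
python3 - <<'E'
from rect import *
s=manip.camera('scene')[:,:,::-1].copy(); t=manip.camera('top')[:,:,::-1].copy()
cv2.imwrite('pics/s2.png',s);cv2.imwrite('pics/t2.png',t)
c=lambda im,x,y,g:cv2.resize(np.clip(255*(im[y:y+50,x:x+66]/255.)**g,0,255).astype(np.uint8),(396,300),interpolation=cv2.INTER_CUBIC)
cv2.imwrite('pics/look2.png',np.vstack([np.hstack([c(s,192,188,1),c(t,313,182,1)]),np.hstack([c(t,186,196,.7),c(s,328,168,.6)])]))
E
```

```text
clock: 5.4
eef_pos: [381.9, -277.5, 266.6]
eef_rot: [3.141, -0.0, -0.071]
wrist_force: [0.3, -0.3, 0.2]
finger_gap: 61.2
finger_force: 0.0
```

View pics/look2.png

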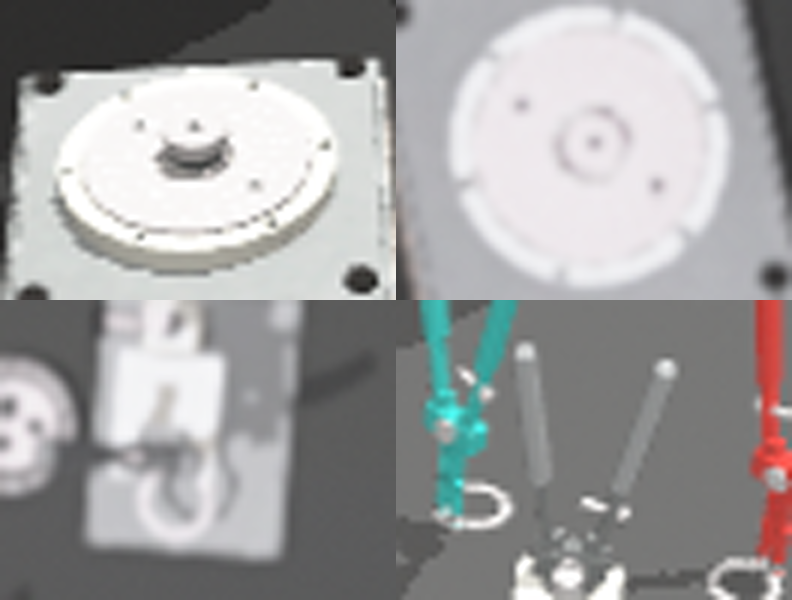

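Cover: level, with the rim evenly visible all round in both views. For the pliers, the scene and top estimates differ by some mm in x, so I'll check with pixel numbers.

Run:
```python
import cv2,numpy as np
from h import *
t=cv2.imread('pics/t2.png');g=cv2.cvtColor(t,cv2.COLOR_BGR2GRAY)
print('     ',*range(190,236)); 
for r in range(203,242): print(r,*g[r,190:236])
s=cv2.imread('pics/s2.png');g=cv2.cvtColor(s,cv2.COLOR_BGR2GRAY)
print('scene')
for r in range(172,184): print(r,*g[r,344:380])
```

```text
190 191 192 193 194 195 196 197 198 199 200 201 202 203 204 205 206 207 208 209 210 211 212 213 214 215 216 217 218 219 220 221 222 223 224 225 226 227 228 229 230 231 232 233 234 235
203 57 58 60 61 61 60 61 60 61 60 58 62 104 157 177 184 192 193 191 204 228 235 232 230 230 233 237 233 200 134 101 110 116 115 114 115 116 116 116 116 115 114 116 125 124 94
204 56 55 56 57 59 60 60 62 61 60 58 63 108 161 180 193 218 224 221 223 228 229 227 226 225 226 226 223 195 156 141 145 139 122 114 115 116 115 116 115 115 114 119 136 137 100
205 80 68 58 54 53 57 58 61 60 60 58 62 107 159 179 202 231 237 237 235 234 231 227 224 222 221 222 222 217 207 203 202 184 143 117 114 114 114 115 115 114 114 120 137 141 102
206 129 110 93 71 54 49 54 58 60 60 58 64 108 160 180 207 234 241 240 240 239 237 236 235 234 234 234 235 235 236 237 237 221 163 121 113 114 115 114 114 114 114 120 137 140 98
207 158 149 140 114 79 54 48 52 58 60 60 66 110 161 182 209 235 241 240 240 240 240 240 240 240 240 240 240 240 241 241 242 229 166 120 113 115 115 115 116 115 114 120 136 138 97
208 161 162 166 154 123 84 54 46 
[... 6566 characters left out ...]
73
178 86 78 72 72 97 101 106 93 75 73 73 73 73 73 72 73 73 73 73 73 73 73 73 73 73 73 74 104 183 201 104 73 72 72 73 73
179 83 74 72 70 93 99 103 95 75 73 73 73 73 73 73 73 73 73 73 73 72 73 73 73 73 73 73 141 196 198 138 72 73 73 73 73
180 76 73 73 66 90 98 104 105 77 72 73 73 73 72 73 73 73 72 73 73 72 73 73 73 73 73 71 103 154 169 119 73 73 73 73 73
181 75 73 72 73 87 97 101 113 77 73 73 73 72 72 72 73 73 73 73 73 73 73 73 72 73 72 76 94 100 103 81 73 73 72 73 73
182 81 72 73 73 88 96 101 113 78 73 73 73 73 73 73 74 74 73 73 73 73 72 73 72 72 72 88 96 99 97 73 73 73 73 72 73
183 111 75 72 73 81 95 100 111 85 73 72 73 73 73 73 73 73 73 73 72 74 73 72 72 73 71 94 98 98 81 73 73 73 73 73 73
```

Run:
```python
from h import *
print('ring z35',plane('top',(214.8,228.7),35))
for z in(95,150,205): print('handle row221',z,plane('top',(205,221.2),z))
print('prong tip',plane('top',(220,218.2),85),'fork back',plane('top',(213,205.3),85))
print('fork sides',plane('top',(205,208),85),plane('top',(222.6,208),85))
print('rod',plane('top',(213,199.5),131),'plate mid',)
for c in((349.2,176.2),(372.6,179.0)):
  for z in(205,209,212): print(z,plane('scene',c,z).round(1))
print('spring',tri((364,202.6),(207.8,221.5)))
```

```text
ring z35 [503.41008783 173.78761824  35.        ]
handle row221 95 [523.54233084 190.00762811  95.        ]
handle row221 150 [523.26167133 180.33363228 150.        ]
handle row221 205 [522.98101182 170.65963645 205.        ]
prong tip [531.21742301 152.34007904  85.        ] fork back [564.93678349 170.66852477  85.        ]
fork sides [558.02541671 191.73561917  85.        ] [557.73508371 145.47544305  85.        ]
rod [577.71571826 163.36743929 131.        ] plate mid
205 [527.9 143.7 205. ]
209 [533.7 143.4 209. ]
212 [538.  143.3 212. ]
205 [533.  200.8 205. ]
209 [538.7 200.2 209. ]
212 [543.  199.8 212. ]
spring (array([522.39023189, 183.24949667, 121.19863295]), np.float64(9.87426623153058))
```

Both views now agree: pliers' handles at x≈522–525, y≈172.6, cap height ≈201 and yaw ≈ −0.07. Ring (503,174) fits too, as does the rod minus 58 mm (520). I'll move above them with the gripper open.

```bash
python3 -m creep '[[1,[0.6,-2.5,0],0],[1,[1.5,-6.5,0],0],[1,[2.5,-10.8,0],0],[1,[3.5,-15.1,0],0],[1,[4.5,-19.4,0],0],[1,[5.6,-23.7,0],0],[1,[6.6,-28,0],0],[1,[7.6,-32.3,0],0],[1,[8.6,-36.6,0],0],[1,[9.6,-40.8,0],0],[1,[10.4,-44.2,0],0],[1,[10.8,-45.8,0],0]]'
python3 -m creep '[[1,[0,0,0],0],[1,[0,0,0],0],[1,[0,0,0],0]]'
```

```text
clock: 6.7
eef_pos: [521.7, 177.9, 265.9]
eef_rot: [-3.141, 0.001, -0.064]
wrist_force: [-0.3, 0.2, -0.6]
finger_gap: 93.7
finger_force: 0.0
clock: 7.0
eef_pos: [521.7, 173.0, 266.6]
eef_rot: [3.141, -0.0, -0.069]
wrist_force: [0.1, -0.3, 0.6]
finger_gap: 94.0
finger_force: 0.0
```

```bash
python3 -m creep '[[1,[0.1,0,2],0],[1,[0.1,0,5],0],[1,[0.1,0,7.5],0],[1,[0.1,0,9],0],[1,[0.1,0,9.8],0],[1,[0.1,0,9.8],0],[1,[0.1,0,9.8],0]]' 7
python3 - <<'E'
from h import *
s=manip.camera('scene')[:,:,::-1].copy(); t=manip.camera('top')[:,:,::-1].copy()
cv2.imwrite('pics/s3.png',s);cv2.imwrite('pics/t3.png',t)
c=lambda im,x,y,g:cv2.resize(np.clip(255*(im[y:y+75,x:x+66]/255.)**g,0,255).astype(np.uint8),(396,450),interpolation=cv2.INTER_CUBIC)
cv2.imwrite('pics/look3.png',np.hstack([c(s,328,150,.6),c(t,186,180,.7)]))
E
```

```text
clock: 7.7
eef_pos: [523.2, 173.7, 169.4]
eef_rot: [-3.141, -0.001, -0.069]
wrist_force: [-0.0, 0.1, 1.0]
finger_gap: 93.8
finger_force: 0.0
```

View pics/look3.png

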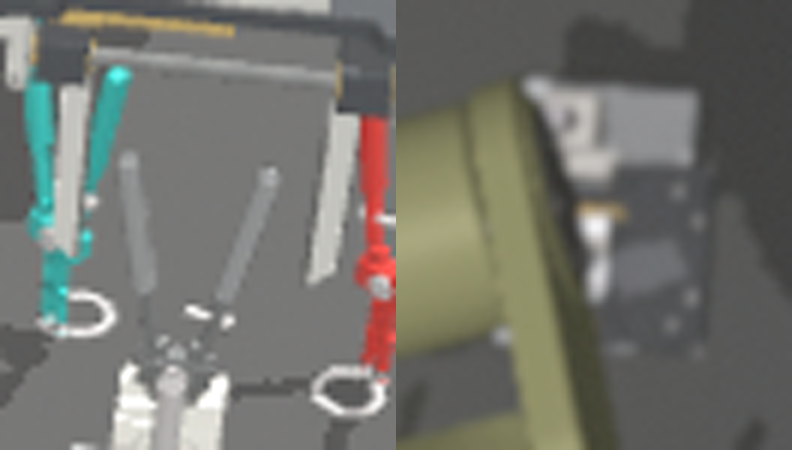

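The fingers straddle the grey handles symmetrically, with tips at look3 (65,250) and (322,280) and handles between. I'll close lightly.

```bash
python3 -m creep '[[0.3,[0,0,0],0],[0.2,[0,0,0],0],[0,[0,0,0],0],[-0.3,[0,0,0],0],[-0.6,[0,0,0],0],[-1,[0,0,0],0],[-1,[0,0,0],0],[-1,[0,0,0],0]]' 7
python3 -m creep '[[-1,[0,0,0],0],[-1,[0,0,0],0],[-1,[0,0,0],0],[-1,[0,0,0],0]]' 8
```

```text
clock: 8.6
eef_pos: [523.6, 174.0, 169.6]
eef_rot: [-3.141, -0.002, -0.068]
wrist_force: [-0.4, -1.3, 10.7]
finger_gap: 33.1
finger_force: 6.5
clock: 9.0
eef_pos: [523.7, 173.7, 169.8]
eef_rot: [3.142, -0.003, -0.068]
wrist_force: [0.2, -3.6, 9.1]
finger_gap: 29.0
finger_force: 8.0
```

```bash
python3 -m creep '[[-1,[0,0,-0.1],0],[-1,[0,0,-0.18],0],[-1,[0,0,-0.18],0],[-1,[0,0,-0.18],0]]' 9
python3 -m creep '[[-1,[-0.1,0,0],0],[-1,[-0.3,0,0],0],[-1,[-0.6,0,0],0],[-1,[-0.6,0,0],0]]'
```

```text
clock: 9.4
eef_pos: [522.7, 174.0, 170.0]
eef_rot: [3.142, 0.001, -0.068]
wrist_force: [-0.7, -0.3, -0.6]
finger_gap: 25.5
finger_force: 9.0
clock: 9.8
eef_pos: [516.5, 174.4, 170.2]
eef_rot: [3.142, 0.0, -0.068]
wrist_force: [-1.0, 0.1, -2.1]
finger_gap: 26.0
finger_force: 9.0
```

```bash
python3 -m creep '[[-1,[-0.4,0,0],0],[-1,[-0.9,0,0],0],[-1,[-1.5,0,0],0],[-1,[-2.1,0,0],0],[-1,[-2.8,0,0],0],[-1,[-3.5,0,0],0],[-1,[-4,0,0],0],[-1,[-4.4,0,0],0],[-1,[-4.4,0,0],0]]' 12
python3 -m creep '[[-1,[0,0,0],0],[-1,[0,0,0],0],[-1,[0,0,0],0],[-1,[0,0,0],0]]' 30
```

```text
clock: 10.7
eef_pos: [472.7, 177.4, 170.4]
eef_rot: [-3.142, -0.0, -0.068]
wrist_force: [0.1, -0.0, -1.3]
finger_gap: 25.9
finger_force: 12.0
clock: 11.1
eef_pos: [473.1, 177.3, 170.2]
eef_rot: [3.142, 0.0, -0.068]
wrist_force: [-0.0, -0.6, -2.1]
finger_gap: 24.6
finger_force: 30.0
```

```bash
python3 -m creep '[[-1,[0,0,-0.5],0],[-1,[0,0,-1.5],0],[-1,[0,0,-3],0],[-1,[0,0,-5],0],[-1,[0,0,-7],0],[-1,[0,0,-8.7],0],[-1,[0,0,-9.7],0],[-1,[0,0,-10],0],[-1,[0,0,-10],0]]'
python3 -m creep '[[-1,[0.4,1.2,0],0],[-1,[1.3,3.5,0],0],[-1,[2.5,6.8,0],0],[-1,[3.8,10.2,0],0],[-1,[5.1,13.8,0],0],[-1,[6.4,17.4,0],0],[-1,[7.7,21,0],0],[-1,[9,24.5,0],0],[-1,[10.3,28,0],0],[-1,[11.5,31.1,0],0],[-1,[12.3,33.3,0],0],[-1,[12.7,34.3,0],0]]'
python3 -m creep '[[-1,[0,0,0],0],[-1,[0,0,0],0],[-1,[0,0,0],0],[-1,[0,0,0],0]]'
python3 - <<'E'
from h import *
s=manip.camera('scene')[:,:,::-1].copy(); t=manip.camera('top')[:,:,::-1].copy()
cv2.imwrite('pics/s4.png',s);cv2.imwrite('pics/t4.png',t)
g=cv2.cvtColor(s,cv2.COLOR_BGR2GRAY); st=manip.read_state(); p=st['eef_pos']; print(p,st['eef_rot'],st['finger_gap'],st['finger_force'])
c=np.array([p[0]-14.9,p[1]+1,p[2]+5-138]); print('ring px',proj('scene',c),proj('top',c), 'spindle end px',proj('scene',(561,-172.8,100)))
x,y=proj('scene',c).astype(int)
print('cols',*range(x-22,x+23))
for r in range(y-12,y+34): print(r,*g[r,x-22:x+23])
E
```

```text
clock: 12.0
eef_pos: [473.0, 177.4, 270.2]
eef_rot: [-3.142, -0.0, -0.068]
wrist_force: [0.5, 0.1, -1.6]
finger_gap: 24.2
finger_force: 30.0
clock: 13.2
eef_pos: [576.1, -176.0, 269.0]
eef_rot: [-3.141, 0.002, -0.07]
wrist_force: [-0.7, 0.8, -1.5]
finger_gap: 24.0
finger_force: 30.0
clock: 13.6
eef_pos: [576.4, -172.6, 270.5]
eef_rot: [3.142, -0.0, -0.067]
wrist_force: [-0.7, -0.8, -0.9]
finger_gap: 24.5
finger_force: 30.0
[ 576.42959423 -172.85759399  270.49084325] [ 3.14153258e+00 -3.34532960e-04 -6.71292403e-02] 24.63324338197229 29.991227388381958
ring px [222.4829249  197.06982256] [347.21603351 204.95770098] spindle end px [223.33667138 208.3666316 ]
cols 200 201 202 203 204 205 206 207 208 209 210 211 212 213 214 215 216 217 218 219 220 221 222 223 224 225 226 227 228 229 230 231 232 233 234 235 236 237 238 239 240 241 242 243 244
185 73 74 73 73 74 74 58 47 46 46 46 47 47 53 61 63 76 129 142 144 143 97 65 62 63 62 52 46 46 46 47 47 46 45 47 46 46 46 46 47 47 46 46 46 46
186 74 73 74 74 73 74 57 46 45 47 46 46 46 46 46 47 48 72 109 104 92 71 62 63 64 60 49 47 46 46 47 45 46 47
[... 6895 characters left out ...]
 156 158 192 246 254 255 227 133 251 255 253 250 223 180 175 222 234 249 251 254 255 255 255 255 255 255 248 188 160 157 154 148 146 178 209 214 214
228 131 130 130 129 131 132 135 143 151 156 161 163 171 183 171 195 209 253 242 208 208 209 209 211 254 255 255 255 255 255 254 245 219 176 163 161 155 154 153 143 186 212 215 215 218
229 129 130 130 131 132 133 132 131 142 153 158 159 160 164 166 167 175 179 186 189 189 195 198 247 245 240 239 222 181 168 168 167 165 163 158 158 159 158 177 208 215 214 217 218 219
230 132 132 132 131 131 131 131 131 131 137 149 156 160 161 162 164 165 167 168 168 169 170 170 171 168 169 170 168 165 164 163 162 163 164 162 151 178 208 214 215 216 218 218 219 219
```

The ring in the scene view is centred at about (223.0,196.7), close to its predicted spot, and the spindle's dot is at (224.1,208.6). I'll lower to just above the spindle end, with a firmer grip, to compare the two at nearly equal height.

```bash
python3 -m creep '[[-1,[0,0,0.5],0],[-1,[0,0,1.2],0],[-1,[0,0,2],0],[-1,[0,0,2.6],0],[-1,[0,0,2.9],0],[-1,[0,0,2.9],0],[-1,[0,0,2.9],0],[-1,[0,0,2.9],0]]' 45
python3 - <<'E'
from h import *
s=manip.camera('scene')[:,:,::-1].copy(); t=manip.camera('top')[:,:,::-1].copy()
cv2.imwrite('pics/s5.png',s);cv2.imwrite('pics/t5.png',t)
g=np.hstack([cv2.resize(np.clip(255*(m[y:y+50,x:x+50]/255.)**.6,0,255).astype(np.uint8),(400,400),interpolation=q) for m,x,y,q in((s,199,178,cv2.INTER_NEAREST),(t,321,181,cv2.INTER_CUBIC))])
cv2.imwrite('pics/look5.png',g)
st=manip.read_state(); p=st['eef_pos']; print(p,st['eef_rot'],st['wrist_force'],st['moment'])
E
```

```text
clock: 14.5
eef_pos: [576.5, -173.5, 241.6]
eef_rot: [3.141, -0.001, -0.068]
wrist_force: [1.1, -0.1, -1.8]
finger_gap: 23.7
finger_force: 45.0
[ 576.47927708 -173.50719245  241.50314956] [ 3.14145583e+00 -3.78790770e-04 -6.79483982e-02] [-0.43863271 -0.11295161 -1.64754007] [0.03222574 0.07024275 0.0500745 ]
```

View pics/look5.png

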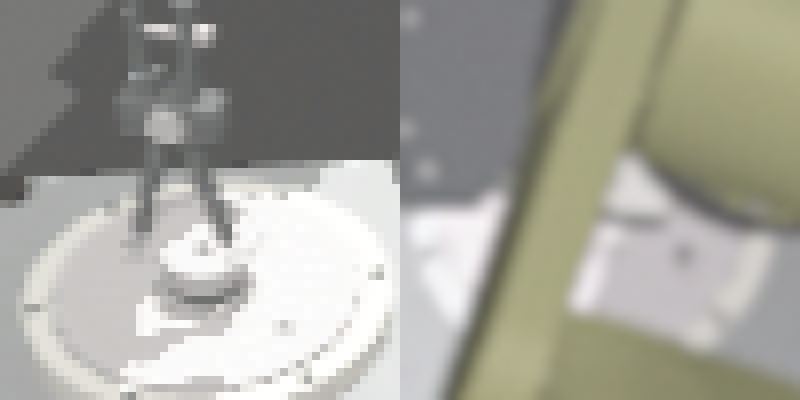

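Run:
```python
from h import *
s=cv2.imread('pics/s5.png');g=cv2.cvtColor(s,cv2.COLOR_BGR2GRAY)
for P in((576.5,-173.5,156.5),(576.5,-173.5,106.5),(561.6,-172.5,106.5),(561,-172.8,100)): print(P,proj('scene',P).round(2))
print('    ',*range(208,242))
for r in range(190,220): print(r,*g[r,208:242])
```

```text
(576.5, -173.5, 156.5) [219.92 194.62]
(576.5, -173.5, 106.5) [221.56 210.14]
(561.6, -172.5, 106.5) [223.2  206.56]
(561, -172.8, 100) [223.34 208.37]
     208 209 210 211 212 213 214 215 216 217 218 219 220 221 222 223 224 225 226 227 228 229 230 231 232 233 234 235 236 237 238 239 240 241
190 58 46 46 46 46 62 78 78 75 73 71 76 72 66 64 73 114 123 107 67 46 46 46 45 46 47 47 46 47 46 45 46 46 47
191 47 46 46 46 46 55 65 69 70 74 109 107 88 82 83 109 118 119 87 54 46 46 46 46 46 47 46 46 47 46 46 46 46 47
192 47 46 46 46 47 53 63 67 66 95 147 161 143 93 67 73 77 76 67 53 47 45 46 46 47 46 46 46 47 46 46 46 46 46
193 46 46 46 46 47 49 59 62 63 122 142 142 142 119 81 66 66 65 62 53 47 46 46 46 46 47 47 47 46 45 46 46 46 46
194 46 47 46 46 47 48 62 65 63 127 142 142 144 127 83 63 63 62 58 49 46 46 46 47 46 46 47 46 46 47 46 46 47 47
195 46 46 46 46 46 46 45 45 46 59 111 138 144 107 73 66 64 62 54 48 46 46 46 46 45 47 47 46 47 46 46 46 46 47
196 46 46 47 46 46 47 46 47 46 60 67 52 48 54 57 55 49 47 47 47 46 46 46 47 46 47 46 46 46 46 47 46 46 46
197 47 46 46 46 46 46 46 46 48 62 71 54 
[... 2364 characters left out ...]
8 248
215 170 170 171 169 170 171 170 170 174 241 209 155 144 108 74 66 65 65 65 104 138 136 231 248 249 249 252 253 250 249 249 252 249 249
216 170 169 170 172 172 173 172 171 239 249 213 152 133 143 141 124 118 112 186 154 136 222 251 250 252 250 249 249 248 252 250 248 248 252
217 171 170 170 171 171 171 172 172 240 249 249 214 166 153 151 145 141 166 159 151 240 248 249 249 248 252 250 250 249 252 250 248 249 249
218 171 170 169 170 171 172 172 171 239 249 249 248 248 252 250 210 172 172 172 173 242 249 248 249 250 224 176 224 246 248 248 249 249 239
219 172 171 171 170 171 170 169 172 240 252 220 171 171 172 173 172 174 172 174 241 249 249 249 252 252 228 207 219 250 249 248 249 249 194
```

The ring barely contrasts with the cover, so I'll combine the estimates (about +1.5 mm x and +1 mm y), descend gently with force checks, and then centre by light touch.

```bash
python3 -m creep '[[-1,[0.15,-0.1,0.2],0],[-1,[0.15,-0.1,0.4],0],[-1,[0.15,-0.1,0.45],0],[-1,[0.15,-0.1,0.45],0],[-1,[0.15,-0.1,0.45],0]]'
python3 -m creep '[[-1,[0,0,0.05],0],[-1,[0,0,0.1],0],[-1,[0,0,0.15],0],[-1,[0,0,0.15],0],[-1,[0,0,0.15],0]]'
python3 -m creep '[[-1,[0,0,0.05],0],[-1,[0,0,0.1],0],[-1,[0,0,0.1],0],[-1,[0,0,0.1],0]]'
```

```text
clock: 15.1
eef_pos: [578.0, -172.6, 236.8]
eef_rot: [3.142, -0.0, -0.068]
wrist_force: [-0.5, 0.4, -0.8]
finger_gap: 23.8
finger_force: 45.0
clock: 15.6
eef_pos: [578.0, -172.6, 235.2]
eef_rot: [-3.142, -0.0, -0.068]
wrist_force: [-1.5, -0.4, -0.8]
finger_gap: 23.8
finger_force: 45.0
clock: 16.0
eef_pos: [578.0, -172.6, 234.2]
eef_rot: [-3.142, 0.0, -0.068]
wrist_force: [0.0, 0.6, -1.4]
finger_gap: 23.7
finger_force: 45.0
```

```bash
python3 -m creep '[[-1,[0,0,0.05],0],[-1,[0,0,0.1],0],[-1,[0,0,0.15],0],[-1,[0,0,0.15],0],[-1,[0,0,0.15],0]]'
python3 -m creep '[[-1,[0,0,0.05],0],[-1,[0,0,0.1],0],[-1,[0,0,0.15],0],[-1,[0,0,0.15],0],[-1,[0,0,0.15],0]]'
```

```text
clock: 16.5
eef_pos: [578.0, -172.6, 232.7]
eef_rot: [-3.142, 0.0, -0.068]
wrist_force: [0.3, 0.3, -1.8]
finger_gap: 23.6
finger_force: 45.0
clock: 17.0
eef_pos: [578.0, -172.6, 231.2]
eef_rot: [-3.142, -0.0, -0.068]
wrist_force: [1.3, -0.7, -2.7]
finger_gap: 23.4
finger_force: 45.0
```

No contact so far and the ring is around the spindle end. Now I'll probe sideways lightly, reading the wrist moment.

```bash
cat > m.py <<'E'
from cell import manip; import numpy as np
a=[]
for i in range(4):
    manip.camera('top'); s=manip.read_state(); a.append(np.r_[s['wrist_force'],s['moment']])
print('F,M',np.mean(a,0).round(2),'pos',s['eef_pos'].round(2),round(s['clock'],2))
E
python3 m.py
python3 -m creep '[[-1,[0.05,0,0],0],[-1,[0.1,0,0],0],[-1,[0.1,0,0],0]]'>/dev/null; python3 m.py
python3 -m creep '[[-1,[0.05,0,0],0],[-1,[0.05,0,0],0]]'>/dev/null; python3 m.py
```

```text
F,M [-0.6  -0.05 -1.67  0.04 -0.01 -0.  ] pos [ 577.97 -172.61  231.24] 17.2
F,M [-0.01  0.23 -1.76  0.03 -0.   -0.01] pos [ 578.98 -172.66  231.22] 17.7
F,M [-0.12  0.21 -1.41  0.02  0.02  0.01] pos [ 579.47 -172.68  231.25] 18.1
```

```bash
python3 -m creep '[[-1,[0.05,0,0],0],[-1,[0.05,0,0],0]]'>/dev/null; python3 m.py
python3 -m creep '[[-1,[0.05,0,0],0],[-1,[0.05,0,0],0]]'>/dev/null; python3 m.py
```

```text
F,M [-0.23 -0.4  -1.97  0.03 -0.02 -0.02] pos [ 579.96 -172.72  231.25] 18.5
F,M [-0.17 -0.08 -2.    0.04  0.01  0.01] pos [ 580.47 -172.77  231.23] 18.9
```

```bash
python3 -m creep '[[-1,[0.05,0,0],0],[-1,[0.05,0,0],0]]'>/dev/null; python3 m.py
python3 -m creep '[[-1,[0.05,0,0],0],[-1,[0.05,0,0],0]]'>/dev/null; python3 m.py
python3 -m creep '[[-1,[0.05,0,0],0],[-1,[0.05,0,0],0]]'>/dev/null; python3 m.py
```

```text
F,M [ 0.03 -0.05 -1.64  0.03  0.01 -0.02] pos [ 580.97 -172.81  231.25] 19.3
F,M [-0.18 -0.12 -1.7   0.03 -0.01  0.02] pos [ 581.47 -172.83  231.24] 19.7
F,M [-0.49 -0.02 -1.84  0.02  0.15  0.01] pos [ 581.94 -172.84  231.22] 20.1
```

Contact is at x≈581.7, and with the 2 mm clearance the centre is ≈579.7. I'll back to that and probe y.

```bash
python3 -m creep '[[-1,[-0.12,0,0],0],[-1,[-0.22,0,0],0],[-1,[-0.22,-0.05,0],0],[-1,[-0.22,-0.1,0],0],[-1,[-0.22,-0.1,0],0]]'>/dev/null; python3 m.py
python3 -m creep '[[-1,[0,-0.05,0],0],[-1,[0,-0.05,0],0]]'>/dev/null; python3 m.py
python3 -m creep '[[-1,[0,-0.05,0],0],[-1,[0,-0.05,0],0]]'>/dev/null; python3 m.py
```

```text
F,M [ 0.28 -0.15 -1.91  0.05  0.   -0.01] pos [ 579.86 -171.71  231.25] 20.8
F,M [-0.37 -0.14 -1.29  0.04  0.    0.02] pos [ 579.87 -171.22  231.27] 21.2
F,M [ 0.11  0.28 -1.84  0.04  0.03  0.  ] pos [ 579.91 -170.72  231.25] 21.6
```

```bash
python3 -m creep '[[-1,[0,-0.05,0],0],[-1,[0,-0.05,0],0]]'>/dev/null; python3 m.py
python3 -m creep '[[-1,[0,-0.05,0],0],[-1,[0,-0.05,0],0]]'>/dev/null; python3 m.py
python3 -m creep '[[-1,[0,-0.05,0],0],[-1,[0,-0.05,0],0]]'>/dev/null; python3 m.py
```

```text
F,M [ 0.03  0.17 -1.87  0.04  0.02 -0.01] pos [ 579.94 -170.22  231.23] 22.0
F,M [ 0.46 -0.87 -1.83 -0.13 -0.01  0.  ] pos [ 579.96 -169.76  231.22] 22.4
F,M [ 0.02 -1.41 -2.55 -0.45  0.01  0.04] pos [ 580.   -169.3   231.27] 22.8
```

```bash
python3 -m creep '[[-1,[0,0.1,0],0],[-1,[0,0.25,0],0],[-1,[0,0.37,0],0],[-1,[0,0.42,0],0],[-1,[0,0.42,0],0]]'>/dev/null; python3 m.py
python3 -m creep '[[-1,[0,0.05,0],0],[-1,[0,0.05,0],0]]'>/dev/null; python3 m.py
python3 -m creep '[[-1,[0,0.05,0],0],[-1,[0,0.05,0],0]]'>/dev/null; python3 m.py
```

```text
F,M [ 0.06  0.13 -2.29  0.05  0.01  0.01] pos [ 579.73 -173.37  231.25] 23.5
F,M [-0.14  0.27 -1.79  0.02  0.04  0.01] pos [ 579.67 -173.9   231.25] 23.9
F,M [-0.17  0.11 -1.24  0.01 -0.01 -0.  ] pos [ 579.64 -174.44  231.24] 24.3
```

```bash
python3 -m creep '[[-1,[0,0.05,0],0],[-1,[0,0.05,0],0]]'>/dev/null; python3 m.py
python3 -m creep '[[-1,[0,0.05,0],0],[-1,[0,0.05,0],0]]'>/dev/null; python3 m.py
```

```text
F,M [ 0.07 -0.13 -1.87  0.05  0.03 -0.02] pos [ 579.63 -174.89  231.26] 24.7
F,M [ 0.28 -0.55 -1.72  0.06 -0.01  0.01] pos [ 579.59 -175.43  231.23] 25.1
```

```bash
python3 -m creep '[[-1,[0,0.05,0],0],[-1,[0,0.05,0],0]]'>/dev/null; python3 m.py
python3 -m creep '[[-1,[0,0.05,0],0],[-1,[0,0.05,0],0]]'>/dev/null; python3 m.py
python3 -m creep '[[-1,[0,0.05,0],0],[-1,[0,0.05,0],0]]'>/dev/null; python3 m.py
```

```text
F,M [ 0.21  0.39 -1.84  0.18  0.01 -0.01] pos [ 579.56 -175.84  231.24] 25.5
F,M [ 0.33  1.94 -1.7   0.5  -0.03 -0.02] pos [ 579.53 -176.32  231.24] 25.9
F,M [-0.02  2.26 -1.81  0.86 -0.05 -0.08] pos [ 579.48 -176.8   231.19] 26.3
```

y contacts are at −170.0 and −175.65, so the centre is y ≈ −172.8. Now the −x side.

```bash
python3 -m creep '[[-1,[0,-0.1,0],0],[-1,[0,-0.25,0],0],[-1,[-0.08,-0.36,0],0],[-1,[-0.15,-0.4,0],0],[-1,[-0.15,-0.4,0],0]]'>/dev/null; python3 m.py
python3 -m creep '[[-1,[-0.05,0,0],0],[-1,[-0.05,0,0],0]]'>/dev/null; python3 m.py
python3 -m creep '[[-1,[-0.05,0,0],0],[-1,[-0.05,0,0],0]]'>/dev/null; python3 m.py
```

```text
F,M [ 0.02 -0.01 -1.66  0.04  0.01  0.01] pos [ 578.27 -172.88  231.25] 27.0
F,M [-0.17 -0.21 -1.64  0.06  0.01 -0.02] pos [ 577.77 -172.77  231.25] 27.4
F,M [-0.14  0.33 -1.33  0.03  0.02 -0.01] pos [ 577.26 -172.76  231.26] 27.8
```

```bash
python3 -m creep '[[-1,[-0.05,0,0],0],[-1,[-0.05,0,0],0]]'>/dev/null; python3 m.py
python3 -m creep '[[-1,[-0.05,0,0],0],[-1,[-0.05,0,0],0]]'>/dev/null; python3 m.py
```

```text
F,M [-0.38 -0.46 -1.54  0.03  0.01  0.01] pos [ 576.77 -172.71  231.24] 28.2
F,M [ 0.28  0.21 -1.4   0.04  0.01 -0.01] pos [ 576.26 -172.64  231.22] 28.6
```

```bash
python3 -m creep '[[-1,[-0.05,0,0],0],[-1,[-0.05,0,0],0]]'>/dev/null; python3 m.py
python3 -m creep '[[-1,[-0.05,0,0],0],[-1,[-0.05,0,0],0]]'>/dev/null; python3 m.py
python3 -m creep '[[-1,[-0.05,0,0],0],[-1,[-0.05,0,0],0]]'>/dev/null; python3 m.py
```

```text
F,M [ 0.48 -0.19 -1.65  0.06 -0.03 -0.01] pos [ 575.78 -172.65  231.28] 29.0
F,M [-0.31  0.19 -1.35  0.06 -0.    0.01] pos [ 575.28 -172.6   231.26] 29.4
F,M [-0.39  0.4  -1.72  0.03  0.01  0.03] pos [ 574.77 -172.6   231.27] 29.8
```

The tip side is open, so x comes from the back contact: centre ≈579.5, which agrees with the top-view displacement (579.6). I'll centre there, then lower to the groove at TCP z = 223.5 (ring z = TCP − 135 from the fork lift-off).

```bash
python3 -m creep '[[-1,[0.2,0,0],0],[-1,[0.4,0,0],0],[-1,[0.47,-0.01,0],0],[-1,[0.47,-0.01,0],0]]'>/dev/null; python3 m.py
python3 -m creep '[[-1,[0,0,0.1],0],[-1,[0,0,0.2],0],[-1,[0,0,0.3],0],[-1,[0,0,0.4],0],[-1,[0,0,0.4],0]]'>/dev/null; python3 m.py
python3 -m creep '[[-1,[0,0,0.1],0],[-1,[0,0,0.2],0],[-1,[0,0,0.3],0],[-1,[0,0,0.38],0],[-1,[0,0,0.38],0]]'>/dev/null; python3 m.py
```

```text
F,M [ 0.15 -0.14 -1.59  0.02 -0.01  0.01] pos [ 579.45 -172.78  231.26] 30.4
F,M [-0.49  0.12 -2.08  0.02  0.02 -0.  ] pos [ 579.49 -172.79  227.29] 31.1
F,M [ 0.36 -0.57 -1.64  0.05  0.01  0.01] pos [ 579.49 -172.81  223.5 ] 31.8
```

No contact, and the ring should be at the groove. As a height check I'll lower toward the cover; the ring's underside should touch at TCP ≈220.0.

```bash
python3 -m creep '[[-1,[0,0,0.1],0],[-1,[0,0,0.2],0],[-1,[0,0,0.25],0],[-1,[0,0,0.25],0]]'>/dev/null; python3 m.py
python3 -m creep '[[-1,[0,0,0.05],0],[-1,[0,0,0.05],0]]'>/dev/null; python3 m.py
python3 -m creep '[[-1,[0,0,0.05],0],[-1,[0,0,0.05],0]]'>/dev/null; python3 m.py
python3 -m creep '[[-1,[0,0,0.05],0],[-1,[0,0,0.05],0]]'>/dev/null; python3 m.py
```

```text
F,M [ 0.42  0.21 -1.37  0.03 -0.   -0.01] pos [ 579.48 -172.81  221.  ] 32.4
F,M [ 0.34 -0.04 -1.14  0.03  0.02 -0.01] pos [ 579.47 -172.78  220.45] 32.8
F,M [-0.15 -0.16 -0.87  0.02  0.03  0.02] pos [ 579.51 -172.8   220.03] 33.2
F,M [ 0.08  0.11  5.29  0.06  0.09 -0.  ] pos [ 579.63 -172.82  219.88] 33.6
```

Contact at TCP 220.0, exactly as predicted. I'll return to the groove height and settle.

```bash
python3 -m creep '[[-1,[0,0,-0.1],0],[-1,[0,0,-0.25],0],[-1,[0,0,-0.4],0],[-1,[0,0,-0.4],0],[-1,[0,0,-0.4],0],[-1,[0,0,-0.4],0]]'; python3 m.py
python3 -c "
from cell import manip
print(manip.sign_off())"
```

```text
clock: 34.2
eef_pos: [579.4, -172.8, 223.3]
eef_rot: [-3.142, 0.0, -0.068]
wrist_force: [0.2, 0.0, -1.5]
finger_gap: 23.6
finger_force: 45.0
F,M [-0.29  0.36 -1.89  0.03 -0.01 -0.01] pos [ 579.47 -172.77  223.39] 34.4
the job is handed in; nothing more can be done
None
```

I handed the job in at 34.4 s: the cover is pressed level, and the pliers, still gripped at 45 N, hold the spread ring around the groove with no contact force measured; centring rests on touch probes and the hand-in returned no verdict.

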